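# Sort the small bench things into the coloured trays

## Robot

A 6-joint arm with a two-finger parallel gripper is mounted at the origin on a cart in front of the work surface, level with it; the furniture and walls round the work are solid. World frame = base frame: x ahead of the robot, y to its left, z up, the work surface at z = 0. Lengths are in m, angles in rad, forces in N, time in s.
With the tool pointing down it reaches from about 0.275 to 0.825 m from the base axis. Payload 5.2 kg.
Tool frame: the origin (TCP) lies midway between the tips of the shut fingers; the grasp point (between the pads) lies 19 mm behind it; z points along the fingers, y is the line along which they close (so a half turn about z gives the same grasp; the last joint's range is limited). The gripper opens to 93 mm and grips with 3 to 60 N. Pads are 15 mm wide; open, the fingers measure 128 mm over their backs; the gripper's body (75 mm by 188 mm) begins 65 mm behind the grasp point.
Start: joints at [-1.42, 0.259, 1.535, -0, 1.348, -0.203], TCP at [0.191, -0.516, 0.219] pointing down, gripper open.
Joint ranges: [-3.14, 3.14], [-0.91, 2.08], [0.19, 2.58], [-1.22, 4.36], [0.22, 2.71], [-3.12, 3.12]. Speed limits (rad/s): [2.57, 2.57, 3.14, 3.14, 3.14, 3.14].

## Interface

Orientations are given as [roll, pitch, yaw] about the fixed x, y, z axes, in that order (R = Rz(yaw) Ry(pitch) Rx(roll)).
In Python, from workcell import status, capture, workorder gives the robot as it stands.
- The arm moves only by the tool send_rows, never from a script. Its argument "moves" is a list of rows, each a list of 3 entries, a list of its own where there are three numbers: the opening, from 0 (shut) to 1 (fully open), then the shift along the tool's x, y, z in m, then the turn, a rotation vector about the tool's x, y, z in rad. In form: [[fingers, [dx, dy, dz], [wx, wy, wz]], ...]. A call has 1 to 8 rows; each row shifts and turns the commanded pose from where the row before left it, along the tool's axes as they then stand; what a row does not reach is not made up. A row lasts 1/8 s, in which the tool goes at most 62.5 mm and 10.7 degrees, less where a joint would pass 70% of its speed; a pose out of reach is approached as far as the arm can. A call with a gripper value outside its range is refused whole. The fingers move at their own pace and stop on an object; "squeeze" is the grip in N (left out, the last holds). Time passes only in rows, so rows that do not move let the fingers close. It gives the time, the measured TCP pose, the force, the opening and the grip force at its end, in the units of the state.
- status.read_state(): the state, without advancing time (a new reading comes with each control period).
- capture(name): name is "scene" or "top"; returns a dict with "frame" (420x560x3 uint8, blue, green, red), "camera_matrix" (3x3 intrinsics, pixels), "R" (3x3) and "t" (3): a world point X has camera coordinates R X + t. Camera axes: x right, y down, z forward; pixel columns grow to the right and rows downward; lengths in m; the calibration is good to about 2 mm. A picture is of the moment at which its call begins. There is no depth.
- workorder.close_job(): hands the job in; it is judged then, once.
The state is a dict: "t": time; "joints": joint angles; "qvel": joint speeds; "joint_efforts": joint torques, N m; "eef_pos": TCP position; "tcp_rot": TCP orientation; "ft_force": force on the tool from outside, world axes, zero at the start; "torque": the same for the moment, N m; "width": opening from 0.0 (shut) to 1.0 (fully open); "grasp_force": force on a finger pad.
Only numpy, scipy, OpenCV 4.12 (cv2) and the standard library are available. Lean on these libraries where they do the work, as an engineer would, in place of code of your own. Each camera call takes 0.05 s, during which the arm holds its last target. There are 200 camera calls.

## Task

Tidy up the bench: the measuring and marking things (yellow tape measure and marker) go into the blue tray, the driver-bit box into the red tray, and the cork sanding block into the yellow tray. Set each one wholly inside its tray, lying on the tray's floor the same way up as it lies now, not on the rim or on another thing. Leave the pine offcut, the screw tin and the glue bottle where they are.

Things in the scene. Friction and masses are not known exactly. Their poses are not given: they have to be found in the camera images.
- tape_measure: yellow tape measure standing on its edge, 82 mm long with the tongue (along its y), body 34 mm thick (x from -16 to +18 mm) and 63 mm high. Grasp across the 34 mm; the body's middle is at y = +5 mm. Origin: centre of its underside, z up. Lies on the bench; swaps places with the others from start to start.
- marker: marker with white barrel and black cap, lying along its y, 132 mm long, barrel 17 mm in diameter with its middle 8.5 mm up. Small feet (cap clip, at negative y, 3 mm high, out to 11 mm either side) keep it from rolling. 20 g. Grasp across the barrel near the middle or at positive y. Origin: centre of its underside, z up. Lies on the bench; swaps places with the others from start to start.
- bit_box: red-orange driver-bit holder with a row of bits standing in it, 100 mm long (y), 34 mm wide (x); the block is 22 mm high, the bits reach 38 mm. Grasp the block across its 34 mm. Origin: centre of its underside, z up. Lies on the bench; swaps places with the others from start to start.
- sanding_block: sanding block, cork-brown above and red below, 112 mm long (y), 64 mm wide (x), 36 mm high. Grasp across its 64 mm. Origin: centre of its underside, z up. Lies on the bench; swaps places with the others from start to start.
- offcut: bystander, to be left alone: pale pine offcut 110 mm long (y), 42 mm wide (x), 19 mm high. Origin: centre of its underside, z up. Lies on the bench; swaps places with the others from start to start. To the left of these things stands a fixed blue bench vise (x 0.28 to 0.50, y 0.02 to 0.21, 150 mm high); two trays stand behind it, one to its left.
- screw_tin: bystander, to be left alone: round open steel tin with screws, 81 mm across, 36 mm high. Origin: centre of its underside, z up. Stands at the right. Behind it and the sorting things stands a fixed red tool chest (x 0.62 to 0.84, y -0.48 to -0.12, 210 mm high, its handle up to 250 mm): keep in front of or above it with fingers and gripper body.
- glue_bottle: bystander, to be left alone: cream glue bottle with orange nozzle, 58 mm across, 180 mm high. Origin: centre of its underside, z up. Stands at the back.
- blue_tray: Target: open square-cornered tray in plain blue plastic, fixed to the bench. Outside 165 mm along its x by 160 mm along its y, 37 mm high with the rim; walls 4 mm, inner floor 157 x 152 mm, 4 mm above the bench. Origin: centre of its underside; x is square to the two sides with a white label plate. The three trays are alike but for colour and swap places from start to start.
- red_tray: Target: open square-cornered tray in plain red plastic, fixed to the bench. Outside 165 mm along its x by 160 mm along its y, 37 mm high with the rim; walls 4 mm, inner floor 157 x 152 mm, 4 mm above the bench. Origin: centre of its underside; x is square to the two sides with a white label plate. The three trays are alike but for colour and swap places from start to start.
- yellow_tray: Target: open square-cornered tray in plain yellow plastic, fixed to the bench. Outside 165 mm along its x by 160 mm along its y, 37 mm high with the rim; walls 4 mm, inner floor 157 x 152 mm, 4 mm above the bench. Origin: centre of its underside; x is square to the two sides with a white label plate. The three trays are alike but for colour and swap places from start to start.

How it is judged:
At the end, for the whole second after the job is handed in: Each thing's origin within 70 mm of its own tray's centre along both tray axes, under 12 mm above the tray's underside (marker 22), tipped under 0.15 rad (marker within 0.17 rad of level), at rest (under 20 mm/s). Offcut, screw tin and glue bottle within 30 mm of where they stood (x of tape_measure in the frame of blue_tray between -0.07 and 0.07 m and y of tape_measure in the frame of blue_tray between -0.07 and 0.07 m and z of tape_measure in the frame of blue_tray below 0.012 m and linear speed of each of tape_measure, marker, bit_box, sanding_block below 0.02 m/s and angle between each of tape_measure, bit_box, sanding_block's own z axis and vertical below 0.15 rad and x of marker in the frame of blue_tray between -0.07 and 0.07 m and y of marker in the frame of blue_tray between -0.07 and 0.07 m and z of marker in the frame of blue_tray below 0.022 m and angle between marker's own y axis and vertical above 1.4 rad and x of bit_box in the frame of red_tray between -0.07 and 0.07 m and y of bit_box in the frame of red_tray between -0.07 and 0.07 m and z of bit_box in the frame of red_tray below 0.012 m and x of sanding_block in the frame of yellow_tray between -0.07 and 0.07 m and y of sanding_block in the frame of yellow_tray between -0.07 and 0.07 m and z of sanding_block in the frame of yellow_tray below 0.012 m and distance of each of offcut, screw_tin, glue_bottle from where it was at the start of the episode below 0.03 m); the robot touches nothing.
It fails at once if the offcut is moved by more than 30 mm (distance of offcut from where it was at the start of the episode above 0.03 m).
It fails at once if the screw tin is moved by more than 30 mm (distance of screw_tin from where it was at the start of the episode above 0.03 m).
It fails at once if the glue bottle is moved by more than 30 mm (distance of glue_bottle from where it was at the start of the episode above 0.03 m).
It fails at once if the glue bottle is tipped by more than 0.4 rad (angle between glue_bottle's own z axis and vertical above 0.4 rad).
It also fails if it takes over 141 s, if anything falls off the work surface, if the arm or the gripper's body presses on something with over 40 N, if the wrist force passes 120 N, or if a joint passes its speed limit or range.

## Working session

There is one attempt and no reset: what is moved stays moved. The work goes in short steps, Python scripts to look and compute and a tool call to move; the robot and the scene stay as the last step left them, time stands still between calls to the robot, and variables do not carry over. Pictures are saved under pics/ and viewed, at most 14 in all, crops included, and the job is handed in when it is done.

Besides the shell and the picture viewer there is one more tool, called after "Emit:" as name(argument=value, ...), one argument or row to a line, values as JSON. send_rows: Moves the arm, as the interface text tells. Its arguments: {"type":"object","properties":{"moves":{"type":"array","items":{"type":"array"}},"squeeze":{"type":"number"}},"required":["moves"]}

```bash
mkdir -p pics; python3 - <<'E'
from workcell import status, capture
import cv2,pickle
d={n:capture(n) for n in("scene","top")}
pickle.dump(d,open('c0.pkl','wb'))
for n in d: cv2.imwrite(f'pics/{n}0.png',d[n]['frame']); print(n,d[n]['camera_matrix'],d[n]['R'],d[n]['t'])
print(status.read_state())
E
```

```text
scene [[526.77299066   0.         284.22916006]
 [  0.         526.77299066 206.25745844]
 [  0.           0.           1.        ]] [[-0.48640585 -0.87359885  0.01530991]
 [-0.38777896  0.2001407  -0.89976174]
 [ 0.78296669 -0.44358623 -0.43611286]] [0.2401998  0.287476   1.13431313]
top [[413.0731857    0.         283.40868406]
 [  0.         413.0731857  211.84665902]
 [  0.           0.           1.        ]] [[-4.31673425e-04 -9.99863313e-01 -1.65278252e-02]
 [-9.85729324e-01  3.20770829e-03 -1.68307485e-01]
 [ 1.68337496e-01  1.62193081e-02 -9.85595973e-01]] [-0.05864139  0.58825183  1.0504195 ]
{'t': 0.1, 'joints': array([-1.41981042e+00,  2.59295358e-01,  1.53593877e+00,  3.02016116e-05,
        1.34800841e+00, -2.02777807e-01]), 'qvel': array([-6.95523774e-05,  3.94234984e-04, -1.72814223e-04,  4.34497314e-04,
       -3.88345834e-04,  2.08886830e-03]), 'joint_efforts': array([ 2.36729895e-03, -4.38215590e+01, -2.84640706e+01,  7.22146151e-02,
        3.62347509e-02, -3.30620617e-05]), 'eef_pos': array([ 0.19050759, -0.51544407,  0.21790126]), 'tcp_rot': array([-3.13998251e+00, -3.61111321e-04,  3.53756723e-01]), 'ft_force': array([-0.17728757, -0.12773691, -0.12062391]), 'torque': array([ 0.02500949, -0.00540167,  0.04174246]), 'grasp_force': 0.0, 'width': 0.9999536868473353}
```

View pics/top0.png

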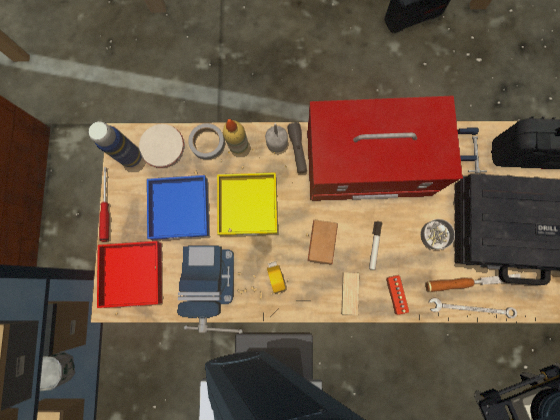

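View pics/scene0.png

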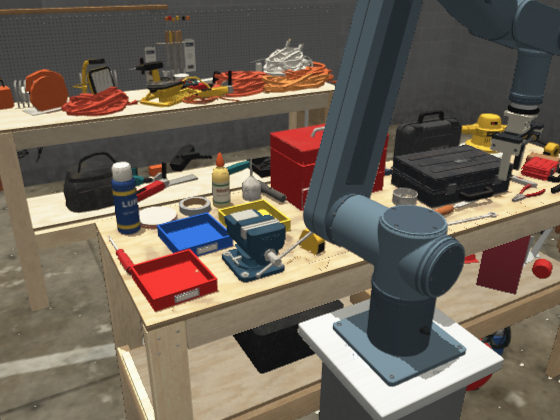

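The top view shows the trays (blue 178,207; yellow 248,204; red 128,274), tape (276,278), sanding block (322,242), marker (375,245), offcut (350,294), bit box (398,294) and tin (437,235). The scene view mostly hides the things behind the arm.

```bash
cat > h.py <<'E'
import numpy as np,cv2
def ray(c,uv,z):
    uv=np.atleast_2d(np.float64(uv)); C=-c['R'].T@c['t']
    d=np.c_[uv,np.ones(len(uv))]@np.linalg.inv(c['camera_matrix']).T@c['R']
    return C+d*((z-C[2])/d[:,2])[:,None]
def blob(c,lo,hi,box,mn=30):
    h=cv2.cvtColor(c['frame'],cv2.COLOR_BGR2HSV); m=cv2.inRange(h,lo,hi)
    k=np.zeros_like(m); x0,y0,x1,y1=box; k[y0:y1,x0:x1]=m[y0:y1,x0:x1]
    cs,_=cv2.findContours(k,cv2.RETR_EXTERNAL,cv2.CHAIN_APPROX_NONE)
    cs=[q for q in cs if cv2.contourArea(q)>mn]
    return max(cs,key=cv2.contourArea) if cs else None
def rect(c,q,z):
    w=ray(c,q[:,0],z)[:,:2]*1000
    (p,s,a)=cv2.minAreaRect(w.astype(np.float32)); return np.round(p,1),np.round(s,1),round(a,1)
E
python3 - <<'E'
from h import *
import pickle
c=pickle.load(open('c0.pkl','rb'))['top']
print('cam',-c['R'].T@c['t'])
f=c['frame']; im=f.copy()
S={'blue':((105,150,60),(125,255,255),(140,165,215,245),.037),'yellow':((22,150,80),(35,255,255),(210,165,285,240),.037),
'red':((0,170,60),(6,255,255),(90,235,168,315),.037),'tape':((18,140,80),(35,255,255),(255,250,300,310),.063),
'block':((5,60,60),(14,255,255),(300,210,345,270),.036),'box':((0,150,80),(12,255,255),(380,265,420,320),.022)}
for n,(lo,hi,b,z) in S.items():
    q=blob(c,lo,hi,b); 
    if q is None: print(n,None);continue
    print(n,*rect(c,q,z)); cv2.drawContours(im,[q],-1,(255,0,255) if n!='box' else (255,255,0),1)
for p in((276,278),(322,242),(375,225),(374,260),(350,294),(398,294),(398,280)):print(p,cv2.cvtColor(f,cv2.COLOR_BGR2HSV)[p[1],p[0]])
a=np.vstack([cv2.resize(x[210:322,255:455],None,fx=4,fy=4,interpolation=cv2.INTER_NEAREST)for x in(f,)])
cv2.imwrite('pics/a.png',cv2.resize(f[212:322,258:450],None,fx=4,fy=4,interpolation=cv2.INTER_CUBIC)); cv2.imwrite('pics/b.png',cv2.resize(im[160:322,90:420],None,fx=2.4,fy=2.4))
E
```

```text
cam [ 0.40300678 -0.07755739  1.1333272 ]
blue [606.  231.3] [162.9 159.3] 3.6
yellow [614.4  40.2] [169.8 160.5] 1.5
red [426.3 349.6] [167.3 167.8] 4.4
tape [412.4 -41. ] [65.2 34.3] 16.4
block [ 508.6 -163.1] [ 67.2 109.7] 80.9
box [ 371.3 -358.9] [98.3 36.3] 11.9
(276, 278) [ 25 225 218]
(322, 242) [ 14 144 184]
(375, 225) [ 13 102  60]
(374, 260) [ 30  25 215]
(350, 294) [ 21  87 219]
(398, 294) [  5 183 180]
(398, 280) [  6 201 213]
```

View pics/a.png

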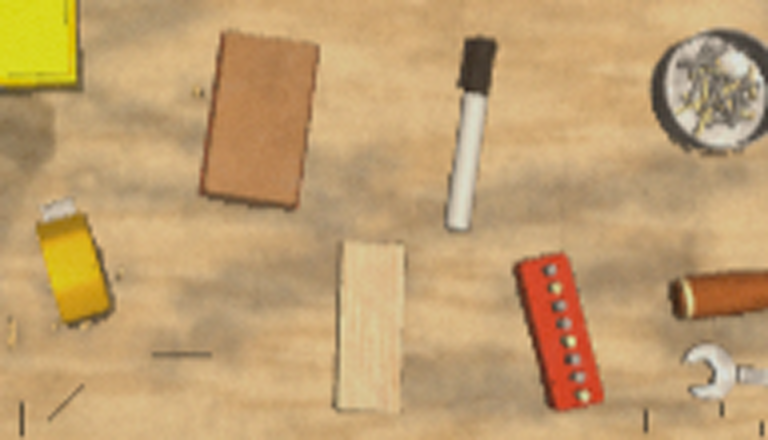

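View pics/b.png

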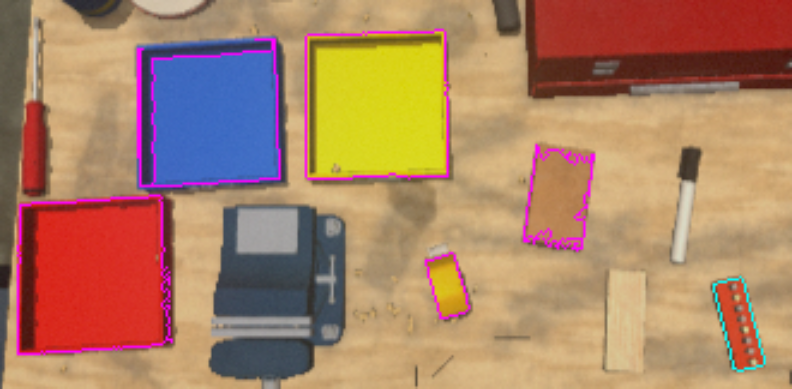

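Both crops match the sizes given (tape 65x34, block 67x110, box 98x36). The marker runs from (378,222) at the cap to (372.5,269). Next come a move calculator and the marker, offcut and vise numbers.

```bash
cat > g.py <<'E'
import sys,numpy as np
from scipy.spatial.transform import Rotation as Q
from workcell import status
# args: x y z(mm) yaw(deg) [more quadruples]; prints tool-frame shift & turn between successive poses
s=status.read_state(); p=s['eef_pos']; r=Q.from_euler('xyz',s['tcp_rot'])
print('t %.2f'%s['t'],'pos',np.round(p*1000,1),'yaw',round(np.degrees(s['tcp_rot'][2]),1))
a=np.array(sys.argv[1:],float).reshape(-1,4)
for x in a:
    q=Q.from_euler('xyz',[np.pi,0,np.radians(x[3])]); d=r.inv().apply(x[:3]/1000-p)
    w=(r.inv()*q).as_rotvec(); print('shift',np.round(d,4),'rows>=',round(np.linalg.norm(d)/.0625,1),'turn',np.round(w,4)); p,r=x[:3]/1000,q
E
python3 - <<'E'
from h import *
import pickle
c=pickle.load(open('c0.pkl','rb'))['top']
m=ray(c,[(378,222),(372.5,269)],.0085)*1000; d=m[0]-m[1]
print('marker',m.mean(0),np.linalg.norm(d),np.degrees(np.arctan2(d[1],d[0])))
q=blob(c,(16,40,190),(26,105,255),(338,268,364,320)); print('offcut',rect(c,q,.019) if q is not None else 0)
print('vise',ray(c,[(233,258),(232,278),(228,300)],.02)[:,:2],ray(c,[(216,258),(222,278),(222,300)],.12)[:,:2])
E
python3 g.py 371 -359 150 11.9 371 -359 4 11.9
```

```text
marker [ 502.22493219 -308.4800851     8.5       ] 129.15976478317938 -8.772354509488204
offcut (array([ 369.2, -236.3]), array([ 65.5, 121.7]), 88.1)
vise [[0.46770719 0.07637642]
 [0.41460557 0.07797912]
 [0.35716762 0.08739769]] [[0.46195371 0.10427187]
 [0.41357842 0.08834775]
 [0.36128134 0.08705828]]
t 0.10 pos [ 190.5 -515.4  217.9] yaw 20.3
shift [ 0.2235 -0.0841  0.0681] rows>= 4.0 turn [-0.0016 -0.0002  0.1461]
shift [-0.    -0.     0.146] rows>= 2.3 turn [0. 0. 0.]
```

Emit:
send_rows(
  moves=[
    [0.7,[0.045,-0.017,0.014],[0,0,0.029]],
    [0.7,[0.045,-0.017,0.014],[0,0,0.029]],
    [0.7,[0.045,-0.017,0.014],[0,0,0.029]],
    [0.7,[0.045,-0.017,0.014],[0,0,0.03]],
    [0.7,[0.0435,-0.016,0.012],[0,0,0.03]],
    [0.7,[0,0,0],[0,0,0]],
  ],
)

```text
t: 0.85
eef_pos: [0.3812, -0.3676, 0.1493]
tcp_rot: [-3.138, 0.001, 0.211]
ft_force: [-1.1, -0.5, 0.9]
width: 0.699
grasp_force: 0.0
```

```bash
python3 g.py 371 -359 4 11.9
```

```text
t 0.85 pos [ 381.2 -367.6  149.3] yaw 12.1
shift [-0.0081 -0.0101  0.1453] rows>= 2.3 turn [-0.0031  0.0005  0.0033]
```

Emit:
send_rows(
  moves=[
    [0.7,[-0.008,-0.01,0.03],[0,0,0]],
    [0.7,[0,0,0.04],[0,0,0]],
    [0.7,[0,0,0.04],[0,0,0]],
    [0.7,[0,0,0.022],[0,0,0]],
    [0.7,[0,0,0.013],[0,0,0]],
    [0.36,[0,0,0],[0,0,0]],
    [0.2,[0,0,0],[0,0,0]],
    [0.2,[0,0,0],[0,0,0]],
  ],
  squeeze=20,
)

```text
t: 1.85
eef_pos: [0.3702, -0.3631, 0.0067]
tcp_rot: [3.14, -0.001, 0.207]
ft_force: [1.0, -0.1, -1.0]
width: 0.427
grasp_force: 0.0
```

```bash
python3 g.py 371 -359 250 11.9 426 353 250 11.9 426 353 250 4.4
```

```text
t 1.85 pos [ 370.2 -363.1    6.7] yaw 11.9
shift [ 0.0018 -0.0034 -0.2433] rows>= 3.9 turn [ 0.0019 -0.0007 -0.0009]
shift [ 0.2006 -0.6854 -0.    ] rows>= 11.4 turn [0. 0. 0.]
shift [0. 0. 0.] rows>= 0.0 turn [ 0.     -0.      0.1309]
```

Position settles; finish closing and lift.

Emit:
send_rows(
  moves=[
    [0.2,[0,0,0],[0,0,0]],
    [0.2,[0,0,0],[0,0,0]],
    [0.2,[0,0,-0.02],[0,0,0]],
    [0.2,[0,0,-0.05],[0,0,0]],
    [0.2,[0,0,-0.06],[0,0,0]],
    [0.2,[0,0,-0.06],[0,0,0]],
    [0.2,[0,0,-0.05],[0,0,0]],
    [0.2,[0,0,0],[0,0,0]],
  ],
)

```text
t: 2.85
eef_pos: [0.3712, -0.3642, 0.25]
tcp_rot: [3.133, -0.003, 0.207]
ft_force: [0.1, -0.4, -1.3]
width: 0.363
grasp_force: 20.0
```

```bash
python3 g.py  426 353 250 11.9 426 353 250 4.4
```

```text
t 2.85 pos [ 371.2 -364.2  250. ] yaw 11.9
shift [ 0.2011 -0.6906 -0.0051] rows>= 11.5 turn [ 0.0083 -0.0033 -0.0007]
shift [0. 0. 0.] rows>= 0.0 turn [ 0.     -0.      0.1309]
```

Emit:
send_rows(
  moves=[
    [0.2,[0.0144,-0.0493,0],[0,0,0]],
    [0.2,[0.0144,-0.0493,0],[0,0,0]],
    [0.2,[0.0144,-0.0493,0],[0,0,0]],
    [0.2,[0.0144,-0.0493,0],[0,0,0]],
    [0.2,[0.0144,-0.0493,0],[0,0,0]],
    [0.2,[0.0144,-0.0493,0],[0,0,0]],
    [0.2,[0.0144,-0.0493,0],[0,0,0]],
    [0.2,[0.0144,-0.0493,0],[0,0,0]],
  ],
)

```text
t: 3.85
eef_pos: [0.4003, 0.0491, 0.2439]
tcp_rot: [-3.141, 0.003, 0.207]
ft_force: [1.1, -0.3, -1.8]
width: 0.369
grasp_force: 20.0
```

Emit:
send_rows(
  moves=[
    [0.2,[0.0144,-0.0493,0],[0,0,0]],
    [0.2,[0.0144,-0.0493,0],[0,0,0]],
    [0.2,[0.0144,-0.0493,0],[0,0,0]],
    [0.2,[0.0144,-0.0493,0],[0,0,0]],
    [0.2,[0.0144,-0.0493,0],[0,0,0]],
    [0.2,[0.0144,-0.0493,0],[0,0,0]],
    [0.2,[0,0,0],[0,0,0.13]],
    [0.2,[0,0,0],[0,0,0]],
  ],
)

```text
t: 4.85
eef_pos: [0.4242, 0.3546, 0.2433]
tcp_rot: [3.14, 0.004, 0.079]
ft_force: [-0.0, -0.3, -0.8]
width: 0.366
grasp_force: 20.0
```

```bash
python3 g.py  426 353 12 4.4
```

```text
t 4.85 pos [424.2 354.6 243.3] yaw 4.5
shift [0.0026 0.0013 0.2313] rows>= 3.7 turn [0.0018 0.0038 0.0024]
```

Emit:
send_rows(
  moves=[
    [0.2,[0.0025,0.0015,0.05],[0,0,0]],
    [0.2,[0,0,0.055],[0,0,0]],
    [0.2,[0,0,0.055],[0,0,0]],
    [0.2,[0,0,0.04],[0,0,0]],
    [0.2,[0,0,0.015],[0,0,0]],
    [0.2,[0,0,0.012],[0,0,0]],
    [0.2,[0,0,0.004],[0,0,0]],
    [0.2,[0,0,0],[0,0,0]],
  ],
)

```text
t: 5.85
eef_pos: [0.4287, 0.3535, 0.0156]
tcp_rot: [-3.141, -0.002, 0.077]
ft_force: [-0.0, 0.5, -1.2]
width: 0.361
grasp_force: 20.0
```

Emit:
send_rows(
  moves=[
    [0.7,[0,0,0],[0,0,0]],
    [0.7,[0,0,0],[0,0,0]],
    [0.7,[0,0,-0.03],[0,0,0]],
    [0.7,[0,0,-0.05],[0,0,0]],
    [0.9,[0,0,-0.06],[0,0,0]],
    [0.9,[0,0,-0.06],[0,0,0]],
    [0.9,[0,0,-0.04],[0,0,0]],
    [0.9,[0,0,0],[0,0,0]],
  ],
)

```text
t: 6.85
eef_pos: [0.4298, 0.3543, 0.2593]
tcp_rot: [-3.138, -0.008, 0.077]
ft_force: [0.4, 0.0, -0.5]
width: 0.899
grasp_force: 0.0
```

```bash
python3 g.py  508.6 -163.1 250 4.4  508.6 -163.1 250 -9.1
```

```text
t 6.85 pos [429.8 354.3 259.3] yaw 4.4
shift [0.0387 0.5219 0.0077] rows>= 8.4 turn [-0.0036 -0.0083  0.0003]
shift [0. 0. 0.] rows>= 0.0 turn [ 0.     -0.      0.2356]
```

Emit:
send_rows(
  moves=[
    [1,[0.004,0.052,0],[0,0,0]],
    [1,[0.004,0.052,0],[0,0,0]],
    [1,[0.004,0.052,0],[0,0,0]],
    [1,[0.004,0.052,0],[0,0,0]],
    [1,[0.004,0.052,0],[0,0,0]],
    [1,[0.004,0.052,0],[0,0,0]],
    [1,[0.004,0.052,0],[0,0,0]],
    [1,[0.004,0.052,0],[0,0,0]],
  ],
)

```text
t: 7.85
eef_pos: [0.4912, -0.0606, 0.2535]
tcp_rot: [-3.141, 0.001, 0.077]
ft_force: [0.4, 0.5, -0.4]
width: 0.996
grasp_force: 0.0
```

Emit:
send_rows(
  moves=[
    [1,[0.004,0.053,0],[0,0,0]],
    [1,[0.003,0.053,0],[0,0,0]],
    [1,[0,0,0.05],[0,0,0.1]],
    [1,[0,0,0.05],[0,0,0.108]],
    [1,[0,0,0],[0,0,0]],
  ],
)

```text
t: 8.48
eef_pos: [0.5034, -0.1625, 0.1502]
tcp_rot: [-3.138, 0.01, -0.131]
ft_force: [0.7, 0.7, 0.5]
width: 0.999
grasp_force: 0.0
```

```bash
python3 g.py  508.6 -163.1 10 -7.5
```

```text
t 8.47 pos [ 503.4 -162.5  150.2] yaw -7.5
shift [0.0066 0.0004 0.1402] rows>= 2.2 turn [-0.0041  0.0098  0.0002]
```

Emit:
send_rows(
  moves=[
    [1,[0.005,0,0.03],[0,0,0]],
    [1,[0,0,0.05],[0,0,0]],
    [1,[0,0,0.03],[0,0,0]],
    [1,[0,0,0.02],[0,0,0]],
    [1,[0,0,0.01],[0,0,0]],
    [1,[0,0,0],[0,0,0]],
    [0.5,[0,0,0],[0,0,0]],
    [0.5,[0,0,0],[0,0,0]],
  ],
  squeeze=30,
)

```text
t: 9.48
eef_pos: [0.5126, -0.1653, 0.0157]
tcp_rot: [3.141, -0.002, -0.131]
ft_force: [-1.0, -0.7, 0.6]
width: 0.836
grasp_force: 0.0
```

Emit:
send_rows(
  moves=[
    [0.5,[0,0,0],[0,0,0]],
    [0.5,[0,0,0],[0,0,0]],
    [0.5,[0,0,0],[0,0,0]],
  ],
)

```text
t: 9.85
eef_pos: [0.5121, -0.1651, 0.0151]
tcp_rot: [3.141, -0.001, -0.131]
ft_force: [-1.0, 0.4, 4.6]
width: 0.683
grasp_force: 29.9
```

```bash
python3 g.py 508.6 -163.1 210 -7.5 612 40 200 -7.5 612 40 200 1.5
```

```text
t 9.85 pos [ 512.1 -165.1   15.1] yaw -7.5
shift [-0.0036 -0.0014 -0.1949] rows>= 3.1 turn [ 0.0003 -0.0006 -0.0003]
shift [ 0.076  -0.2149  0.01  ] rows>= 3.7 turn [0. 0. 0.]
shift [0. 0. 0.] rows>= 0.0 turn [ 0.      0.     -0.1571]
```

Emit:
send_rows(
  moves=[
    [0.5,[0,0,-0.02],[0,0,0]],
    [0.5,[0,0,-0.05],[0,0,0]],
    [0.5,[0,0,-0.06],[0,0,0]],
    [0.5,[0,0,-0.05],[0,0,0]],
    [0.5,[0.02,-0.054,0],[0,0,0]],
    [0.5,[0.02,-0.054,0],[0,0,0]],
    [0.5,[0.02,-0.054,0],[0,0,0]],
    [0.5,[0.02,-0.054,0],[0,0,-0.157]],
  ],
)

```text
t: 10.85
eef_pos: [0.6197, 0.0404, 0.1941]
tcp_rot: [-3.142, 0.001, 0.029]
ft_force: [1.2, -0.6, -0.7]
width: 0.684
grasp_force: 29.9
```

Emit:
send_rows(
  moves=[
    [0.5,[0,0,0],[0,0,0]],
    [0.5,[0,0,0],[0,0,0]],
  ],
)

```text
t: 11.1
eef_pos: [0.6188, 0.0388, 0.1937]
tcp_rot: [3.141, 0.002, 0.026]
ft_force: [0.1, 0.1, -2.1]
width: 0.687
grasp_force: 29.9
```

```bash
python3 g.py 620 42 19 1.5; python3 - <<'E'
from workcell import capture
from h import *
c=capture('top'); cv2.imwrite('pics/c.png',c['frame'])
E
```

```text
t 11.10 pos [618.8  38.8 193.7] yaw 1.5
shift [ 0.0017 -0.0032  0.1747] rows>= 2.8 turn [ 0.0003  0.002  -0.0003]
```

View pics/c.png

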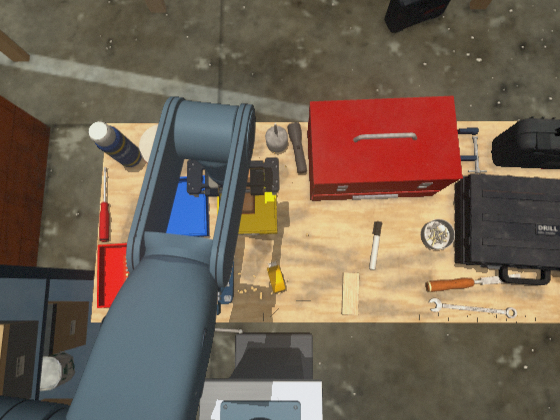

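The gripper's body, 188 mm along y, sits at (188-280, 160-195), over the yellow tray and clear of the glue bottle. Lowering.

Emit:
send_rows(
  moves=[
    [0.5,[0.001,-0.003,0.05],[0,0,0]],
    [0.5,[0,0,0.06],[0,0,0]],
    [0.5,[0,0,0.03],[0,0,0]],
    [0.5,[0,0,0.018],[0,0,0]],
    [0.5,[0,0,0.01],[0,0,0]],
    [0.5,[0,0,0.004],[0,0,0]],
    [0.5,[0,0,0.002],[0,0,0]],
    [0.5,[0,0,0],[0,0,0]],
  ],
)

```text
t: 12.15
eef_pos: [0.6209, 0.0418, 0.0215]
tcp_rot: [3.141, -0.001, 0.026]
ft_force: [-0.0, 1.1, -2.3]
width: 0.687
grasp_force: 29.9
```

Emit:
send_rows(
  moves=[
    [0.85,[0,0,0],[0,0,0]],
    [0.85,[0,0,0],[0,0,0]],
    [0.85,[0,0,-0.03],[0,0,0]],
    [0.85,[0,0,-0.05],[0,0,0]],
    [0.85,[0,0,-0.06],[0,0,0]],
    [0.85,[0,0,-0.06],[0,0,0]],
    [0.6,[0,0,0],[0,0,0]],
  ],
)

```text
t: 13.02
eef_pos: [0.6237, 0.0416, 0.2276]
tcp_rot: [3.14, -0.013, 0.026]
ft_force: [0.5, 0.4, 0.0]
width: 0.783
grasp_force: 0.0
```

```bash
python3 g.py 530 -150 210 1.5  490 -307 210 1.5 490 -307 120 -8.8
```

```text
t 13.03 pos [623.7  41.6 227.6] yaw 1.5
shift [-0.0988  0.189   0.0167] rows>= 3.4 turn [ 0.0017 -0.0126 -0.0001]
shift [-0.0441  0.1559  0.    ] rows>= 2.6 turn [0. 0. 0.]
shift [ 0.   -0.    0.09] rows>= 1.4 turn [ 0.     -0.      0.1798]
```

Emit:
send_rows(
  moves=[
    [0.6,[-0.025,0.047,0],[0,0,0]],
    [0.6,[-0.025,0.047,0],[0,0,0]],
    [0.6,[-0.025,0.047,0],[0,0,0]],
    [0.6,[-0.024,0.048,0],[0,0,0]],
    [0.6,[-0.015,0.052,0],[0,0,0]],
    [0.6,[-0.015,0.052,0],[0,0,0]],
    [0.6,[-0.014,0.052,0.04],[0,0,0.18]],
    [0.6,[0,0,0.05],[0,0,0]],
  ],
)

```text
t: 14.02
eef_pos: [0.4866, -0.3076, 0.1328]
tcp_rot: [3.139, -0.003, -0.161]
ft_force: [0.7, -0.2, -0.0]
width: 0.596
grasp_force: 0.0
```

Emit:
send_rows(
  moves=[
    [0.5,[0,0,0.01],[0,0,0]],
    [0.5,[0,0,0],[0,0,0]],
  ],
)

```text
t: 14.28
eef_pos: [0.4871, -0.3025, 0.1232]
tcp_rot: [-3.141, 0.001, -0.153]
ft_force: [1.0, -0.5, -0.2]
width: 0.506
grasp_force: 0.0
```

```bash
python3 g.py 492 -307 3 -8.8
```

```text
t 14.28 pos [ 487.1 -302.5  123.2] yaw -8.8
shift [0.0056 0.0038 0.1202] rows>= 1.9 turn [-0.0009  0.0011  0.0002]
```

Emit:
send_rows(
  moves=[
    [0.5,[0.005,0.004,0.04],[0,0,0]],
    [0.5,[0,0,0.04],[0,0,0]],
    [0.5,[0,0,0.025],[0,0,0]],
    [0.5,[0,0,0.013],[0,0,0]],
    [0.5,[0,0,0.003],[0,0,0]],
    [0.5,[0,0,0],[0,0,0]],
    [0.1,[0,0,0],[0,0,0]],
    [0.1,[0,0,0],[0,0,0]],
  ],
  squeeze=12,
)

```text
t: 15.28
eef_pos: [0.4919, -0.3083, 0.0032]
tcp_rot: [3.141, -0.001, -0.154]
ft_force: [0.2, 0.0, 0.4]
width: 0.33
grasp_force: 0.0
```

Emit:
send_rows(
  moves=[
    [0.1,[0,0,0],[0,0,0]],
    [0.1,[0,0,0],[0,0,0]],
    [0.1,[0,0,0],[0,0,0]],
  ],
)

```text
t: 15.65
eef_pos: [0.4916, -0.308, 0.0026]
tcp_rot: [3.141, -0.0, -0.154]
ft_force: [-0.2, 0.2, 3.2]
width: 0.18
grasp_force: 12.0
```

```bash
python3 g.py; python3 - <<'E'
from h import *
import pickle
c=pickle.load(open('c0.pkl','rb'))['top']
for b,z in ((((105,150,60),(125,255,255),(140,165,215,245)),.037),):
    q=blob(c,*b); h=cv2.convexHull(q); p=cv2.boxPoints(cv2.minAreaRect(h)); print(p, ray(c,p,.037)[:,:2]*1000)
E
```

```text
t 15.65 pos [ 491.6 -308.     2.6] yaw -8.8
[[144.14008 179.24124]
 [204.03113 175.49805]
 [207.70816 234.33075]
 [147.81711 238.07394]] [[682.31170716 322.84345038]
 [692.11008245 158.19615709]
 [529.87302094 143.12855611]
 [520.17050774 303.75489299]]
```

Emit:
send_rows(
  moves=[
    [0.1,[0,0,-0.01],[0,0,0]],
    [0.1,[0,0,-0.04],[0,0,0]],
    [0.1,[0,0,-0.06],[0,0,0]],
    [0.1,[0,0,-0.06],[0,0,0]],
    [0.1,[0,0,-0.03],[0,0,0]],
    [0.1,[0,0,0],[0,0,0]],
  ],
)

```text
t: 16.4
eef_pos: [0.4928, -0.309, 0.2059]
tcp_rot: [3.138, -0.006, -0.154]
ft_force: [-0.5, 0.3, -0.4]
width: 0.173
grasp_force: 12.0
```

```bash
python3 g.py 599.5 194 203 -8.8 599.5 194 203 4.5
```

```text
t 16.40 pos [ 492.8 -309.   205.9] yaw -8.8
shift [ 0.0282 -0.5135  0.0011] rows>= 8.2 turn [ 0.0038 -0.0056 -0.0005]
shift [0. 0. 0.] rows>= 0.0 turn [ 0.      0.     -0.2321]
```

Emit:
send_rows(
  moves=[
    [0.1,[0.0028,-0.0513,0],[0,0,0]],
    [0.1,[0.0028,-0.0513,0],[0,0,0]],
    [0.1,[0.0028,-0.0513,0],[0,0,0]],
    [0.1,[0.0028,-0.0513,0],[0,0,0]],
    [0.1,[0.0028,-0.0513,0],[0,0,0]],
    [0.1,[0.0028,-0.0513,0],[0,0,0]],
    [0.1,[0.0028,-0.0513,0],[0,0,0]],
    [0.1,[0.0028,-0.0513,0],[0,0,0]],
  ],
)

```text
t: 17.4
eef_pos: [0.5757, 0.0958, 0.2004]
tcp_rot: [3.141, 0.003, -0.154]
ft_force: [0.4, -0.0, 0.2]
width: 0.18
grasp_force: 12.0
```

Emit:
send_rows(
  moves=[
    [0.1,[0.0028,-0.0513,0],[0,0,0]],
    [0.1,[0.0028,-0.0518,0],[0,0,0]],
    [0.1,[0,0,0],[0,0,-0.116]],
    [0.1,[0,0,0],[0,0,-0.116]],
    [0.1,[0,0,0.05],[0,0,0]],
    [0.1,[0,0,0.03],[0,0,0]],
    [0.1,[0,0,0],[0,0,0]],
  ],
)

```text
t: 18.27
eef_pos: [0.5947, 0.1947, 0.1178]
tcp_rot: [3.141, 0.009, 0.078]
ft_force: [-0.0, -0.6, 0.6]
width: 0.177
grasp_force: 12.0
```

```bash
python3 g.py 599.5 194 8 4.5; python3 - <<'E'
from workcell import capture
from h import *
for n,b in(('top',(90,110,290,320)),('scene',(110,120,340,310))):
    x0,y0,x1,y1=b;c=capture(n); cv2.imwrite(f'pics/d_{n}.png',cv2.resize(c['frame'][y0:y1,x0:x1],None,fx=3,fy=3,interpolation=cv2.INTER_CUBIC)[:600])
E
```

```text
t 18.27 pos [594.7 194.7 117.8] yaw 4.5
shift [0.0057 0.001  0.1098] rows>= 1.8 turn [ 0.0006  0.0093 -0.0008]
```

View pics/d_scene.png

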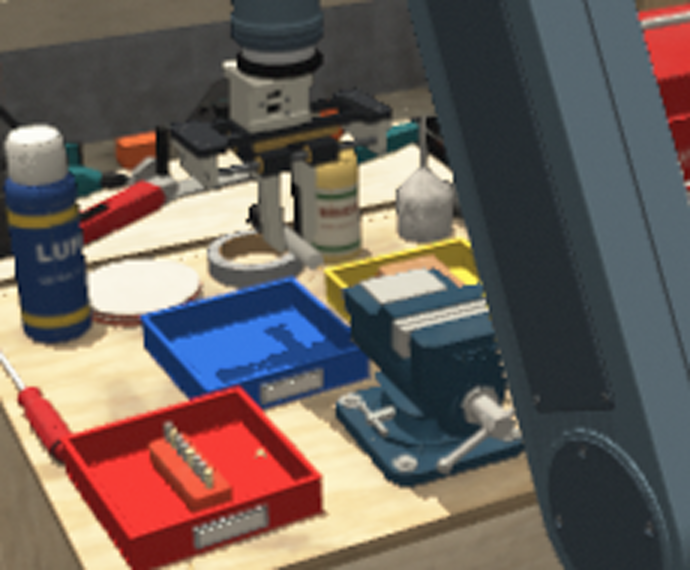

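The bit box lies upright in the red tray at (190,470). The marker hangs level at (300,250) over the blue tray. The label plates face the robot, so tray x is along world x.

Emit:
send_rows(
  moves=[
    [0.1,[0.002,0.001,0.03],[0,0,0]],
    [0.1,[0,0,0.04],[0,0,0]],
    [0.1,[0,0,0.02],[0,0,0]],
    [0.1,[0,0,0.012],[0,0,0]],
    [0.1,[0,0,0.005],[0,0,0]],
    [0.1,[0,0,0.002],[0,0,0]],
    [0.1,[0,0,0],[0,0,0]],
  ],
)

```text
t: 19.25
eef_pos: [0.6007, 0.1944, 0.0142]
tcp_rot: [-3.141, -0.001, 0.078]
ft_force: [-0.3, 0.9, 0.1]
width: 0.177
grasp_force: 12.0
```

Emit:
send_rows(
  moves=[
    [0.32,[0,0,0],[0,0,0]],
    [0.32,[0,0,0],[0,0,0]],
    [0.32,[0,0,-0.02],[0,0,0]],
    [0.32,[0,0,-0.05],[0,0,0]],
    [0.6,[0,0,-0.06],[0,0,0]],
    [0.8,[0,0,-0.06],[0,0,0]],
    [1,[0,0,-0.02],[0,0,0]],
    [1,[0,0,0],[0,0,0]],
  ],
)

```text
t: 20.25
eef_pos: [0.6012, 0.1945, 0.2259]
tcp_rot: [-3.141, -0.005, 0.078]
ft_force: [0.4, -0.7, -1.1]
width: 0.701
grasp_force: 0.0
```

```bash
python3 g.py 500 -180 220 4.5
```

```text
t 20.25 pos [601.2 194.5 225.9] yaw 4.5
shift [-0.1301  0.3655  0.0051] rows>= 6.2 turn [-0.0003 -0.0049 -0.0007]
```

Emit:
send_rows(
  moves=[
    [1,[-0.0185,0.052,0],[0,0,0]],
    [1,[-0.0185,0.052,0],[0,0,0]],
    [1,[-0.0185,0.052,0],[0,0,0]],
    [1,[-0.0185,0.052,0],[0,0,0]],
    [1,[-0.0185,0.052,0],[0,0,0]],
    [1,[-0.0185,0.052,0],[0,0,0]],
    [1,[-0.0185,0.052,0],[0,0,0.1]],
    [1,[0,0,0],[0,0,0]],
  ],
)

```text
t: 21.25
eef_pos: [0.4974, -0.1817, 0.2212]
tcp_rot: [-3.141, 0.003, -0.028]
ft_force: [0.1, 0.9, -0.1]
width: 0.998
grasp_force: 0.0
```

```bash
python3 - <<'E'
from workcell import capture
from h import *
c=capture('top'); f=c['frame']
q=blob(c,(18,140,80),(35,255,255),(255,245,305,310)); print('tape',rect(c,q,.063))
cv2.imwrite('pics/e.png',cv2.resize(f[150:320,90:310],None,fx=3.5,fy=3.5,interpolation=cv2.INTER_CUBIC))
E
python3 g.py
```

```text
tape (array([434.9, -26. ]), array([19. , 38.8]), 58.9)
t 21.30 pos [ 498.  -179.7  221.4] yaw -1.5
```

View pics/e.png

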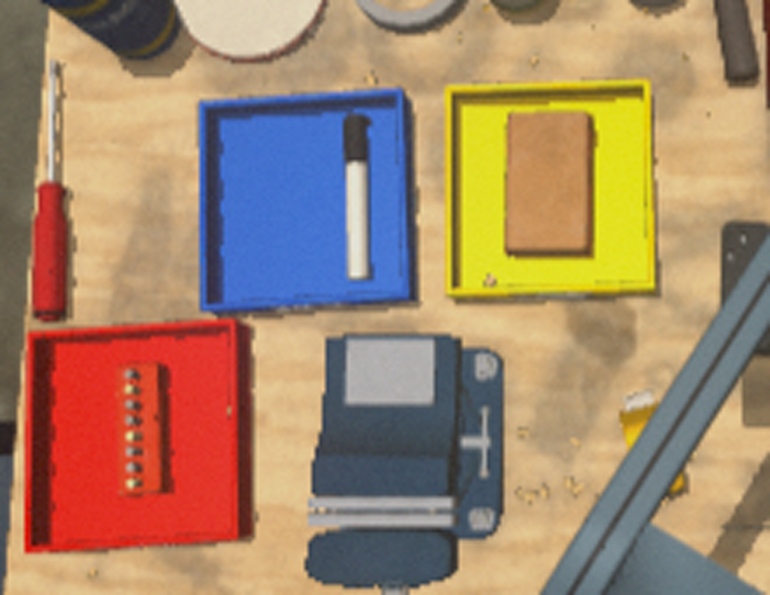

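Marker, sanding block and bit box each lie flat in their trays; the tape is unmoved. The low flange is the nearest part of the vise, so I approach the tape offset toward -y.

```bash
python3 g.py 418 -60 180 -1.5 418 -60 180 16.4
```

```text
t 21.30 pos [ 498.  -179.7  221.4] yaw -1.5
shift [-0.0829 -0.1175  0.0419] rows>= 2.4 turn [-0.002   0.003   0.0006]
shift [0. 0. 0.] rows>= 0.0 turn [ 0.      0.     -0.3124]
```

Emit:
send_rows(
  moves=[
    [1,[-0.028,-0.039,0.013],[0,0,0]],
    [1,[-0.028,-0.039,0.013],[0,0,0]],
    [1,[-0.027,-0.0395,0.013],[0,0,0]],
    [1,[0,0,0],[0,0,-0.156]],
    [1,[0,0,0],[0,0,-0.156]],
    [1,[0,0,0],[0,0,0]],
    [1,[0,0,0],[0,0,0]],
  ],
)

```text
t: 22.18
eef_pos: [0.4187, -0.0585, 0.1839]
tcp_rot: [-3.141, 0.001, 0.288]
ft_force: [-0.5, 0.1, -0.2]
width: 1.001
grasp_force: 0.0
```

```bash
python3 g.py 418 -60 10 16.4
```

```text
t 22.18 pos [418.7 -58.5 183.9] yaw 16.5
shift [-0.001   0.0014  0.1739] rows>= 2.8 turn [-0.0008  0.0006  0.0019]
```

Emit:
send_rows(
  moves=[
    [1,[-0.001,0.001,0.03],[0,0,0]],
    [1,[0,0,0.03],[0,0,0]],
    [1,[0,0,0.03],[0,0,0]],
    [1,[0,0,0.03],[0,0,0]],
    [1,[0,0,0.03],[0,0,0]],
    [1,[0,0,0.02],[0,0,0]],
    [1,[0,0,0.003],[0,0,0]],
    [1,[0,0,0],[0,0,0]],
  ],
  squeeze=15,
)

```text
t: 23.18
eef_pos: [0.4185, -0.0606, 0.0116]
tcp_rot: [-3.142, -0.0, 0.289]
ft_force: [-0.3, -0.2, 0.7]
width: 1.001
grasp_force: 0.0
```

Emit:
send_rows(
  moves=[
    [0.7,[0,0,0],[0,0,0]],
    [0.6,[0,0,0],[0,0,0]],
    [0.5,[0,0,0],[0,0,0]],
    [0.4,[0,0,0],[0,0,0]],
    [0.2,[0,0,0],[0,0,0]],
    [0.2,[0,0,0],[0,0,0]],
    [0.2,[0,0,0],[0,0,0]],
  ],
)

```text
t: 24.05
eef_pos: [0.4172, -0.0594, 0.0115]
tcp_rot: [-3.14, 0.001, 0.29]
ft_force: [-1.8, 5.4, 5.9]
width: 0.364
grasp_force: 15.0
```

```bash
python3 g.py
```

```text
t 24.05 pos [417.2 -59.4  11.5] yaw 16.6
```

Emit:
send_rows(
  moves=[
    [0.2,[0,0,-0.01],[0,0,0]],
    [0.2,[0,0,-0.04],[0,0,0]],
    [0.2,[0,0,-0.06],[0,0,0]],
    [0.2,[0,0,-0.06],[0,0,0]],
    [0.2,[0,0,-0.05],[0,0,0]],
    [0.2,[0,0,-0.02],[0,0,0]],
    [0.2,[0,0,0],[0,0,0]],
  ],
  squeeze=30,
)

```text
t: 24.92
eef_pos: [0.4191, -0.0613, 0.2532]
tcp_rot: [3.138, -0.003, 0.29]
ft_force: [0.2, -0.7, -3.3]
width: 0.367
grasp_force: 30.0
```

```bash
python3 g.py 603 258 250 16.6 603 258 250 4.5
```

```text
t 24.93 pos [419.1 -61.3 253.2] yaw 16.6
shift [ 0.2674 -0.2535  0.0033] rows>= 5.9 turn [ 0.0034 -0.0033 -0.0002]
shift [0. 0. 0.] rows>= 0.0 turn [ 0.     -0.      0.2112]
```

Emit:
send_rows(
  moves=[
    [0.2,[0.0334,-0.0317,0],[0,0,0]],
    [0.2,[0.0334,-0.0317,0],[0,0,0]],
    [0.2,[0.0334,-0.0317,0],[0,0,0]],
    [0.2,[0.0334,-0.0317,0],[0,0,0]],
    [0.2,[0.0334,-0.0317,0],[0,0,0]],
    [0.2,[0.0334,-0.0317,0],[0,0,0]],
    [0.2,[0.0334,-0.0317,0],[0,0,0]],
    [0.2,[0.0334,-0.0317,0],[0,0,0]],
  ],
)

```text
t: 25.92
eef_pos: [0.6018, 0.2597, 0.2488]
tcp_rot: [3.141, 0.004, 0.29]
ft_force: [1.2, 0.0, -3.4]
width: 0.366
grasp_force: 30.0
```

Emit:
send_rows(
  moves=[
    [0.2,[0,0,0],[0,0,0.105]],
    [0.2,[0,0,0.05],[0,0,0.106]],
    [0.2,[0,0,0.06],[0,0,0]],
    [0.2,[0,0,0.03],[0,0,0]],
    [0.2,[0,0,0],[0,0,0]],
    [0.2,[0,0,0],[0,0,0]],
  ],
)

```text
t: 26.68
eef_pos: [0.6025, 0.2588, 0.1119]
tcp_rot: [-3.142, -0.001, 0.079]
ft_force: [0.8, 1.1, -2.2]
width: 0.366
grasp_force: 30.0
```

```bash
python3 g.py 603 258 17 4.5
```

```text
t 26.68 pos [602.5 258.8 111.9] yaw 4.5
shift [0.0004 0.0009 0.0949] rows>= 1.5 turn [-0.     -0.0008  0.0002]
```

Emit:
send_rows(
  moves=[
    [0.2,[0,0.001,0.03],[0,0,0]],
    [0.2,[0,0,0.03],[0,0,0]],
    [0.2,[0,0,0.018],[0,0,0]],
    [0.2,[0,0,0.01],[0,0,0]],
    [0.2,[0,0,0.005],[0,0,0]],
    [0.2,[0,0,0.002],[0,0,0]],
    [0.2,[0,0,0],[0,0,0]],
    [0.2,[0,0,0],[0,0,0]],
  ],
)

```text
t: 27.68
eef_pos: [0.6023, 0.2579, 0.017]
tcp_rot: [-3.141, -0.001, 0.079]
ft_force: [0.3, 1.0, -2.3]
width: 0.365
grasp_force: 30.0
```

Emit:
send_rows(
  moves=[
    [0.48,[0,0,0],[0,0,0]],
    [0.48,[0,0,0],[0,0,0]],
    [0.48,[0,0,0],[0,0,0]],
    [0.48,[0,0,-0.02],[0,0,0]],
    [0.48,[0,0,-0.05],[0,0,0]],
    [0.48,[0,0,-0.06],[0,0,0]],
    [0.48,[0,0,-0.06],[0,0,0]],
    [0.48,[0,0,-0.03],[0,0,0]],
  ],
)

```text
t: 28.68
eef_pos: [0.6032, 0.2582, 0.2412]
tcp_rot: [-3.141, -0.006, 0.079]
ft_force: [0.4, 0.4, 0.4]
width: 0.48
grasp_force: 0.0
```

Emit:
send_rows(
  moves=[
    [0.48,[-0.02,0.05,0],[0,0,0]],
    [0.48,[-0.02,0.05,0],[0,0,0]],
    [0.48,[-0.02,0.05,0],[0,0,0]],
    [0.48,[-0.02,0.05,0],[0,0,0]],
    [0.48,[-0.02,0.05,0],[0,0,0]],
    [0.48,[-0.02,0.05,0],[0,0,0]],
    [0.48,[-0.02,0.05,0],[0,0,0]],
    [0.48,[0,0,0],[0,0,0]],
  ],
)

```text
t: 29.68
eef_pos: [0.4891, -0.1054, 0.2367]
tcp_rot: [3.14, -0.0, 0.073]
ft_force: [-0.1, 0.6, -0.0]
width: 0.479
grasp_force: 0.0
```

```bash
python3 - <<'E'
from workcell import capture
from h import *
a=capture('top')['frame'][100:320,90:320]; b=capture('scene')['frame'][150:310,110:340]
k=lambda i:cv2.resize(i,None,fx=1.7,fy=1.7,interpolation=cv2.INTER_CUBIC)
cv2.imwrite('pics/f.png',np.hstack([k(a),cv2.copyMakeBorder(k(b),0,k(a).shape[0]-k(b).shape[0],0,0,0)]))
E
```

```text
(no output)
```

View pics/f.png

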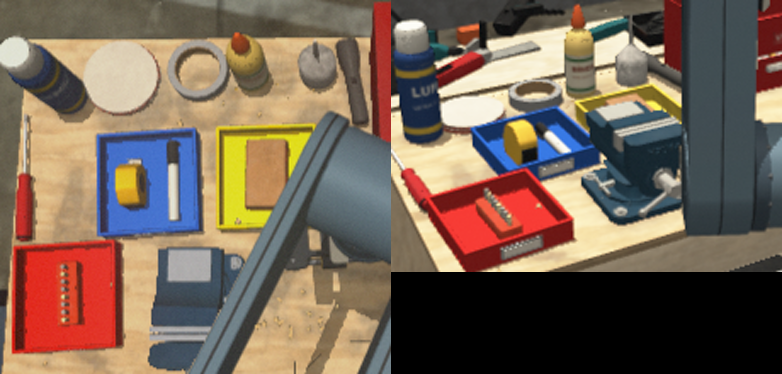

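The tape (130,185) stands upright beside the marker (173,180) in the blue tray. The bit box (67,290) and sanding block (265,175) are in place, and the bottle stands undisturbed. Handing in.

```bash
python3 -c "
from workcell import workorder;print(workorder.close_job())"
```

```text
the job is handed in; nothing more can be done
None
```

The tape measure and marker are in the blue tray, the bit box is in the red and the sanding block is in the yellow, all upright in the last pictures; the job was handed in at about 30 s, with no verdict returned.

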